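Stand the slotted cassette on the test stand

TASK

Stand the steel cassette with the slotted end upright on the stand's small plate, slots uppermost, centred so that no edge of its foot overhangs the plate. Set it down gently, without dropping it or banging the stand (the plate's height is different every time), let go of it, and leave the other things on the bench where they are.

Things in the scene. Friction and masses are not known exactly. Their poses are not given: they have to be found in the camera images.
- cell: the cassette: closed oblong steel case 130 x 60 x 46 mm (along its x, y, z), 0.3 to 0.6 kg, weight evenly spread. At the start it lies on a broad face: x level, along its length towards the slotted end; y level, across the 60 mm width; z up. Origin: centre of the broad face it lies on at the start
- foot (a point): centre of the cassette's foot, its plain flat end face (60 x 46 mm), 65 mm to -x and 23 mm to +z of the cassette's origin; same axes as the cassette
- slot_end (a point): centre of the cassette's slotted end face, 130 mm from the foot along +x; same axes. Dark slots cover this end and the last 20 mm or so of both broad faces beside it
- foot_a (a point): corner of the foot: +30 mm in the cassette's y, 46 mm in its z
- foot_b (a point): corner of the foot: -30 mm in the cassette's y, 46 mm in its z
- foot_c (a point): corner of the foot: -30 mm in the cassette's y, 0 mm in its z
- foot_d (a point): corner of the foot: +30 mm in the cassette's y, 0 mm in its z
- stand: the stand, fixed to the bench: round dark steel base 110 mm across, 12 mm high; grey sleeve 34 mm across up to 48 mm high; above it a rod with a flat oblong aluminium plate. Origin: centre of the base's underside, on the bench; z up, x and y along the plate's edges. A small clamp screw sticks out of the sleeve 39 mm to +x
- sleeve_top (a point): centre of the sleeve's top, 48 mm above the stand's origin. Over it sits the level plate, centred on this axis: 57 mm along the stand's x, 72 mm along its y, 6 mm thick, no rim. Its top face is clamped anywhere from 62 to 107 mm above the bench, different each time and not reported; it does not give way under a 50 N push
- blank: bystander, loose: a shorter plain steel cassette, 80 x 60 x 46 mm, with no slots and a paper sticker on top
- tape: bystander, loose: a black tape roll lying flat, 60 mm across, 20 mm high
- driver: bystander, loose: a screwdriver lying on the bench, about 200 mm long; lies along its x axis
- spanner: bystander, loose: an open-ended spanner lying flat, about 175 mm long; lies along its x axis
- screws: bystander, loose: a small clear jar with a black lid, 52 mm across, 55 mm high
- plug: bystander, loose: a black mains plug about 74 mm long, 26 mm high
- bracket: bystander, loose: a small steel angle bracket, 50 x 40 mm, 40 mm high
Not all that is in view belongs to the job. What is shaped like the cell but red is not meant.

How it is judged:
At the end, for the whole second after the job is handed in: The cassette stands by itself at rest on the stand's plate, slotted end up, its length within 0.05 rad of vertical, and all four corners of its foot lie within the outline of the 57 x 72 mm plate (centred and squared, that leaves 5.5 and 6 mm a side) (angle between cell's own x axis and vertical below 0.05 rad and x of foot_a in the frame of stand between -0.0285 and 0.0285 m and y of foot_a in the frame of stand between -0.036 and 0.036 m and x of foot_b in the frame of stand between -0.0285 and 0.0285 m and y of foot_b in the frame of stand between -0.036 and 0.036 m and x of foot_c in the frame of stand between -0.0285 and 0.0285 m and y of foot_c in the frame of stand between -0.036 and 0.036 m and x of foot_d in the frame of stand between -0.0285 and 0.0285 m and y of foot_d in the frame of stand between -0.036 and 0.036 m and z of foot in the frame of stand above 0.055 m and contact force between cell and stand above 1.5 N and linear speed of cell below 0.02 m/s); the robot touches nothing.
It fails at once if the cassette is dropped or comes down fast on the stand (over 0.3 m/s close over the plate) (horizontal distance between foot and stand below 0.03 m and z of foot in the frame of stand below 0.14 m and linear speed of cell above 0.3 m/s).
It fails at once if the cassette is banged or pressed hard on the stand (over 120 N) (contact force between cell and stand above 120 N).
It fails at once if a bystander is shifted by more than 40 mm (distance of any of blank, tape, driver, spanner, screws, plug, bracket from where it was at the start of the episode above 0.04 m).
It also fails if it takes over 48 s, if anything falls off the work surface, if the arm or the gripper's body presses on something with over 40 N, if the wrist force passes 120 N, or if a joint passes its speed limit or range.

ROBOT

A 7-joint arm with a two-finger parallel gripper is mounted at the origin on the work surface. World frame = base frame: x ahead of the robot, y to its left, z up, the work surface at z = 0. Lengths are in m, angles in rad, forces in N, time in s.
With the tool pointing down it reaches from about 0.4 to 0.85 m from the base axis. Payload 4.5 kg.
Tool frame: the origin (TCP) lies where the fingers leave the gripper's body, on its centre line; the fingertips stand 64 mm ahead of it and the grasp point (between the pads) lies 45 mm ahead of it; z points along the fingers, y is the direction in which the jaws open and shut (so a half turn about z gives the same grasp; the last joint's range is limited). The gripper opens to 88 mm and grips with 3 to 60 N. Pads are 18 mm wide; open, the fingers measure 123 mm over their backs; the gripper's body (75 mm by 187 mm) begins 45 mm behind the grasp point.
Start: joints at [1.259, 0.689, -0.195, 1.565, 0.157, 0.902, -0.215], TCP at [0.212, -0.588, 0.303] pointing down, gripper open.
Joint ranges: [-3.01, 3.01], [-0.46, 2.08], [-1.47, 1.51], [0.13, 2.56], [-1, 4.14], [0.04, 2.09], [-2.66, 2.66]. Speed limits (rad/s): [2.57, 2.57, 3.14, 3.14, 3.14, 3.14, 3.14].

INTERFACE

Orientations are given as a unit quaternion [x, y, z, w].
In Python, from plant import monitor, snapshot, workorder, finder gives the robot as it stands.
- The arm moves only by the tool carry_out, never from a script. Its argument "motion" is one flat list of numbers, 6 for each row, row after row: the shift along the tool's x, y, z in cm, then the turn, a rotation vector about the tool's x, y, z in rad. In form: [x, y, z, rx, ry, rz, x, y, z, rx, ry, rz, ...]. A call has 1 to 8 rows; each row shifts and turns the commanded pose from where the row before left it, along the tool's axes as they then stand; what a row does not reach is not made up. A row lasts 1/8 s, in which the tool goes at most 62.5 mm and 10.7 degrees, less where a joint would pass 70% of its speed; a pose out of reach is approached as far as the arm can. A call with a gripper value outside its range is refused whole. "hand" is the finger opening in cm, from 0 to 8.81, set as the call begins (left out, the last holds). The fingers move at their own pace and stop on an object; "grip_force" is the grip in N (left out, the last holds). Time passes only in rows, so rows that do not move let the fingers close. It gives the time, the measured TCP pose, the force and the opening at its end, in the units of the state.
- monitor.get_state(): the state, without advancing time (a new reading comes with each control period).
- snapshot(name): name is "scene" or "top" or "wrist"; returns a dict with "frame" (384x512x3 uint8, red, green, blue), "range_z" (384x512 float32, m along the optical axis (not along the pixel's ray), 0 where there is no reading), "fx", "fy", "cx", "cy" (pixels), "rvec" (rotation vector, rad) and "tvec" (3), from world to camera coordinates, as OpenCV has them; the wrist camera has in their place "hand_eye" (4x4, takes a point from camera to tool coordinates, whose origin is the TCP and whose axes are the flange's). Camera axes: x right, y down, z forward; pixel columns grow to the right and rows downward; lengths in m; the calibration is good to about 2 mm. A picture is of the moment at which its call begins: read the wrist's pose just before it.
- workorder.finish_job(): hands the job in, once; it reports no verdict.
Trained networks look in a picture, given as the dict that the camera call returned (one of the last four; its "shot" number tells which), for a name from the list of things; names that differ only in an ending like _2 or _b are one class to them, and where a whole thing is asked for, a point or a joint stands for the part that bears it (a point fixed in the world has none). Each returns a list of dicts, best first, with "p" (0 to 1); they miss things now and then, are a little off and sometimes report something else, mostly with a low value. They report only what shows in the picture. A call takes as long as a camera call. They do not tell look-alikes from the thing itself.
- finder.masks_of(picture, thing): "pixels" (384x512 bool, what is visible of it) and "extent" ([left, top, right, bottom] in pixels, round what is visible of it).
The state is a dict: "clock": time; "q": joint angles; "qd": joint speeds; "joint_torque": joint torques, N m; "tool_pos": TCP position; "eef_rot": TCP orientation; "contact_force": force on the tool from outside, world axes, zero at the start; "moment": the same for the moment, N m; "opening": opening from 0.0 (shut) to 1.0 (fully open).
Only numpy, scipy, OpenCV 4.12 (cv2) and the standard library are available. Lean on these libraries where they do the work, as an engineer would, in place of code of your own. Each camera call takes 0.05 s, during which the arm holds its last target. There are 200 camera calls.

## Working session

There is one attempt and no reset: what is moved stays moved. The work goes in short steps, Python scripts to look and compute and a tool call to move; the robot and the scene stay as the last step left them, time stands still between calls to the robot, and variables do not carry over. Pictures are saved under pics/ and viewed, about 8 in all and at most 12, crops included, and the job is handed in when it is done.

Besides the shell and the picture viewer there is one more tool, called after "Emit:" as a command line: name --argument value ..., lists and objects as JSON in quotes. carry_out: Moves the arm, as the interface text tells. Its arguments: {"type":"object","properties":{"motion":{"type":"array"},"hand":{"type":"number"},"grip_force":{"type":"number"}},"required":["motion"]}

```bash
ls; mkdir -p pics; cat > h.py <<'E'
import numpy as np, cv2
from scipy.spatial.transform import Rotation as R
from plant import monitor, snapshot, workorder, finder
np.set_printoptions(precision=4,suppress=True)
def cam2world(p,st=None):
    if 'hand_eye' in p:
        T=np.eye(4);T[:3,:3]=R.from_quat(st['eef_rot']).as_matrix();T[:3,3]=st['tool_pos'];return T@np.array(p['hand_eye'])
    T=np.eye(4);r=R.from_rotvec(np.ravel(p['rvec'])).as_matrix();T[:3,:3]=r.T;T[:3,3]=-r.T@np.ravel(p['tvec']);return T
def cloud(p,st=None):
    z=p['range_z'];v,u=np.mgrid[:z.shape[0],:z.shape[1]]
    c=np.stack([(u-p['cx'])/p['fx']*z,(v-p['cy'])/p['fy']*z,z],-1)
    T=cam2world(p,st);w=c@T[:3,:3].T+T[:3,3];w[z<=0]=np.nan;return w
def save(p,n): cv2.imwrite('pics/'+n,p['frame'][...,::-1])
E
python3 - <<'E'
from h import *
ims=[]
s=monitor.get_state();print({k:np.round(v,3) for k,v in s.items()})
for n in ['scene','top']:
    p=snapshot(n);ims.append(p['frame']);w=cloud(p)
    for t in ['cell','slot_end','stand','sleeve_top','blank','tape','driver','spanner','screws','plug','bracket']:
        for m in finder.masks_of(p,t)[:2]:
            q=w[m['pixels']];print(n,t,round(m['p'],2),m['extent'],np.nanmedian(q,0),np.nanmin(q,0),np.nanmax(q,0))
cv2.imwrite('pics/a.png',np.vstack([cv2.resize(i,(0,0),fx=.78,fy=.78) for i in ims])[...,::-1])
E
```

```text
pics
{'clock': np.float64(0.0), 'q': array([ 1.259,  0.69 , -0.195,  1.566,  0.157,  0.903, -0.215]), 'qd': array([ 0.   ,  0.001, -0.   ,  0.001,  0.001,  0.001, -0.002]), 'joint_torque': array([ -0.001, -52.757,  -1.267, -15.343,  -0.053,   0.007,   0.   ]), 'tool_pos': array([ 0.212, -0.588,  0.302]), 'eef_rot': array([ 0.985,  0.172, -0.   , -0.001]), 'contact_force': array([-0.497, -0.122,  0.707]), 'moment': array([ 0.033,  0.028, -0.017]), 'opening': np.float64(1.0)}
scene cell 0.72 [208.4, 135.1, 239.7, 173.7] [ 0.4731 -0.1656  0.0442] [ 0.3935 -0.2281 -0.0025] [ 0.5323 -0.132   0.0531]
scene cell 0.66 [173.5, 114.5, 209.5, 143.9] [ 0.3847 -0.3205  0.0437] [ 0.3122 -0.3851 -0.002 ] [ 0.4469 -0.269   0.0537]
scene slot_end 0.74 [176.7, 118.3, 213.7, 143.0] [ 0.3879 -0.3232  0.0435] [ 0.3127 -0.4083 -0.0041] [ 0.4469 -0.269   0.0537]
scene slot_end 0.6 [205.2, 140.4, 240.9, 171.0] [ 0.4743 -0.1655  0.0442] [ 0.3961 -0.2281 -0.0025] [ 0.5323 -0.132   0.0531]
scene stand 0.74 [304.9, 186.1, 341.6, 222.4] [0.5576 0.2297 0.0149] [ 0.5028  0.1763 -0.0075] [0.6031 0.2845 0.1109]
scen
[... 2414 characters left out ...]
9, 203.3, 266.3, 277.1] [ 0.403  -0.0016  0.025 ] [ 0.3487 -0.0149 -0.0016] [0.5346 0.0141 0.0317]
top spanner 0.89 [301.2, 120.4, 365.2, 141.1] [ 0.7505 -0.1976  0.0087] [ 0.7291 -0.2932 -0.0005] [ 0.7753 -0.1175  0.0141]
top spanner 0.27 [308.2, 206.7, 339.5, 258.5] [ 0.459  -0.1695  0.0478] [ 0.3953 -0.2066  0.001 ] [ 0.527  -0.134   0.0534]
top screws 0.71 [183.7, 108.8, 201.1, 132.5] [0.7565 0.1882 0.0548] [ 0.7366  0.1687 -0.0024] [0.8067 0.2145 0.0612]
top plug 0.5 [87.5, 172.6, 106.0, 200.0] [0.5714 0.4485 0.0256] [ 0.5388  0.4315 -0.002 ] [0.6029 0.4771 0.0317]
top bracket 0.73 [402.7, 194.4, 431.0, 214.6] [ 0.5468 -0.4352  0.006 ] [ 0.5216 -0.4695 -0.0019] [ 0.5756 -0.4116  0.0446]
```

View pics/a.png

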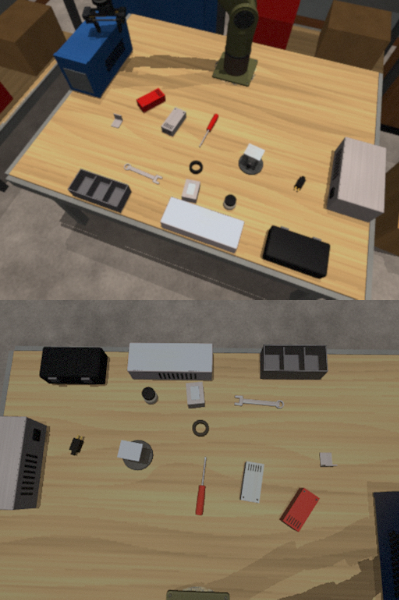

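The grey slotted cassette is the cell, centred near top-view crop pixel (252,482) with its slots facing up (+x). The red one is a decoy. The stand is at (135,455).

```bash
python3 - <<'E'
from h import *
p=snapshot('top');w=cloud(p)
def rect(c,rad,z0,z1,name,sub=None):
    m=(np.hypot(w[...,0]-c[0],w[...,1]-c[1])<rad)&(w[...,2]>z0)&(w[...,2]<z1)
    q=w[m];r=cv2.minAreaRect((q[:,:2]*1000).astype(np.float32));print(name,len(q),r,'z',np.median(q[:,2]),cv2.boxPoints(r).round(1).tolist())
rect((.462,-.17),.085,.035,.06,'cell')
rect((.555,.23),.06,.055,.13,'plate')
rect((.555,.23),.07,.005,.03,'base')
rect((.376,-.324),.09,.035,.06,'red')
f=p['frame'][...,::-1]
a=cv2.resize(f[195:270,295:345],(0,0),fx=7,fy=7,interpolation=cv2.INTER_CUBIC);b=cv2.resize(f[165:240,140:215],(0,0),fx=7,fy=7,interpolation=cv2.INTER_CUBIC)
cv2.imwrite('pics/b.png',np.hstack([a[:525],b[:525]])[:, :800])
p=snapshot('scene');w=cloud(p)
rect((.462,-.17),.085,.035,.06,'cell')
rect((.555,.23),.06,.055,.13,'plate')
rect((.555,.23),.07,.005,.03,'base')
E
```

```text
cell 1207 ((461.1671142578125, -172.62200927734375), (60.66669464111328, 130.10690307617188), 81.86793518066406) z 0.04784748293172891 [[392.5, -193.39999389648438], [521.2999877929688, -211.89999389648438], [529.9000244140625, -151.8000030517578], [401.1000061035156, -133.39999389648438]]
plate 656 ((546.7647094726562, 228.89697265625), (72.90689086914062, 57.24581527709961), 80.65962982177734) z 0.10711457881141206 [[512.5999755859375, 197.60000610351562], [569.0999755859375, 188.3000030517578], [580.9000244140625, 260.20001220703125], [524.4000244140625, 269.5]]
base 724 ((556.2299194335938, 229.8990020751953), (127.053466796875, 118.63449096679688), 32.609291076660156) z 0.013064671798817262 [[470.79998779296875, 245.60000610351562], [534.7000122070312, 145.6999969482422], [641.7000122070312, 214.1999969482422], [577.7999877929688, 314.1000061035156]]
red 1345 ((375.93731689453125, -329.1817932128906), (61.83797836303711, 131.00311279296875), 56.49827194213867) z 0.04799932752858305 [[304.29998779296875, -318.79998779296875], [413.5, -391.1000061035156], [447.6000061035156, -339.
[... 173 characters left out ...]
04539481666757994 [[391.0, -193.8000030517578], [523.0999755859375, -211.10000610351562], [531.4000244140625, -147.89999389648438], [399.20001220703125, -130.6999969482422]]
plate 369 ((547.44482421875, 230.14747619628906), (72.6402816772461, 61.08003616333008), 79.7720718383789) z 0.10493731209937818 [[510.8999938964844, 199.8000030517578], [571.0999755859375, 189.0], [583.9000244140625, 260.5], [523.7999877929688, 271.29998779296875]]
base 492 ((563.2933349609375, 230.5832977294922), (99.8218002319336, 108.17832946777344), 0.16654029488563538) z 0.01122902945754578 [[513.2000122070312, 284.5], [513.5, 176.3000030517578], [613.4000244140625, 176.60000610351562], [613.0, 284.79998779296875]]
```

View pics/b.png

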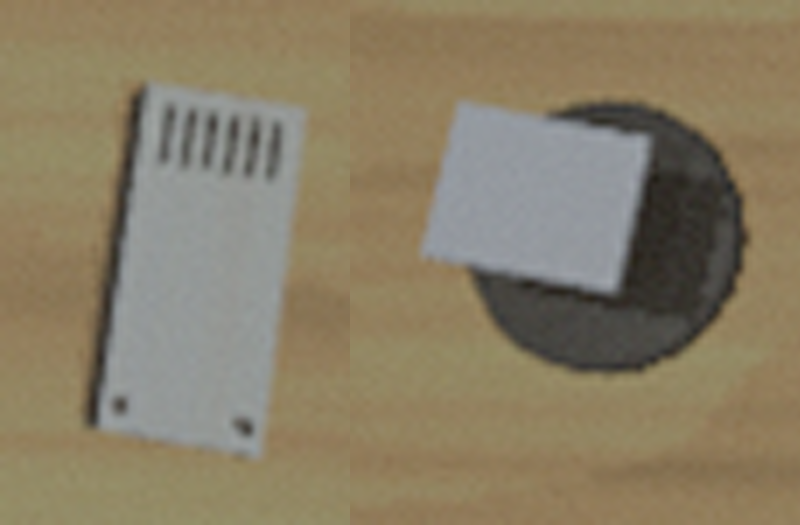

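The cell's slots face world +x at yaw −8°. The plate is at about (0.547, 0.2295) with its top near 0.106 and its short axis at yaw −9.5°. I'll grip across the 60 mm width with the tool tilted back 30°, then pitch up by 90°.

Emit:
carry_out --motion '[4.6,-3.2,0.5,0,0,0,4.6,-3.2,0.5,0,0,0,4.6,-3.2,0.5,0,0,0,4.6,-3.2,0.5,0,0,0,4.6,-3.2,0.5,0,0,0,4.6,-3.2,0.5,0,0,0,4.6,-3.2,0.5,0,0,0,4.6,-3.2,0.5,0,0,0]' --hand 8.8

```text
clock: 2.3
tool_pos: [0.4724, -0.221, 0.2628]
eef_rot: [0.985, 0.172, 0.0, 0.0]
contact_force: [0.5, 0.5, -0.1]
opening: 1.001
```

Emit:
carry_out --motion '[0,0,0,0,0,0.12,0,0,0,0,0,0.12,0,0,0,0,0,0.12,0,0,0,0,0,0.13,0,0,0,0,-0.13,0,0,0,0,0,-0.13,0,0,0,0,0,-0.13,0,0,0,0,0,-0.13,0]'

```text
clock: 3.3
tool_pos: [0.4718, -0.2224, 0.263]
eef_rot: [0.964, -0.069, -0.258, -0.018]
contact_force: [-0.8, 0.1, 0.2]
opening: 0.999
```

```bash
cat >> h.py <<'E'
def delta(pos,yaw,tilt):
    "remaining shift (cm, tool axes) and turn (rotvec, tool axes) to TCP pos, tool x at yaw deg, tilt deg about tool y"
    s=monitor.get_state();r=R.from_quat(s['eef_rot'])
    t=R.from_euler('z',yaw,degrees=True)*R.from_euler('x',180,degrees=True)*R.from_euler('y',tilt,degrees=True)
    print('t',s['clock'],'pos',s['tool_pos'],'F',s['contact_force'],'open',s['opening'],'q',s['q'])
    print('shift cm',r.inv().apply(np.array(pos)-s['tool_pos'])*100,'turn',(r.inv()*t).as_rotvec())
E
python3 - <<'E'
from h import *
delta([.503,-.178,.065],-8,-30)
s=monitor.get_state();p=snapshot('wrist');w=cloud(p,s);save(p,'c.png')
m=(np.hypot(w[...,0]-.461,w[...,1]+.172)<.09)&(w[...,2]>.035)&(w[...,2]<.06)
q=w[m]
if len(q)>50: r=cv2.minAreaRect((q[:,:2]*1000).astype(np.float32));print(len(q),r,np.median(q[:,2]),cv2.boxPoints(r).tolist())
E
```

```text
t 3.3 pos [ 0.4718 -0.2224  0.263 ] F [-0.7884  0.0645  0.1612] open 0.9990913500177234 q [ 0.2574  0.8085  0.0993  1.5695  0.0296  1.2797 -1.3857]
shift cm [12.0161 -4.8481 15.9315] turn [-0.0019 -0.0007 -0.0038]
9314 ((461.6422424316406, -171.59130859375), (60.482337951660156, 132.2482147216797), 81.68315887451172) 0.04541752520405108 [[391.8392333984375, -191.9497833251953], [522.6966552734375, -211.07908630371094], [531.4452514648438, -151.2328338623047], [400.58782958984375, -132.10353088378906]]
```

View pics/c.png

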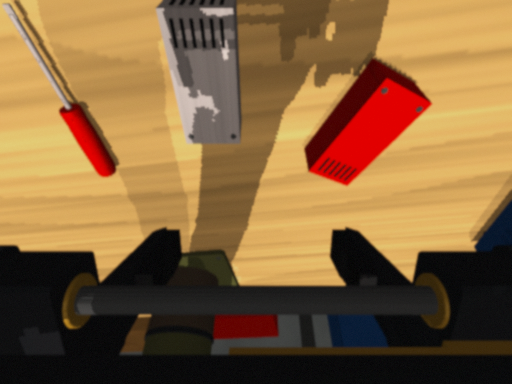

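The wrist view shows the cell's slotted end at the top (200,30) and its feet end at (215,135). It agrees with the earlier fix: centre (0.461, −0.172), yaw −8.3°.

Emit:
carry_out --motion '[4,-1.6,2.5,0,0,0,4,-1.6,2.5,0,0,0,4,-1.6,2.5,0,0,0,0,0,0,0,0,-0.005]'

```text
clock: 3.85
tool_pos: [0.5441, -0.182, 0.1349]
eef_rot: [0.964, -0.065, -0.258, -0.02]
contact_force: [-0.7, -0.4, 0.7]
opening: 1.002
```

```bash
python3 - <<'E'
from h import *
delta([.503,-.178,.065],-8.2,-30)
E
```

```text
t 3.85 pos [ 0.5441 -0.182   0.1349] F [-0.7077 -0.4239  0.7121] open 1.001542328929439 q [ 0.1907  1.0443  0.0698  1.4282 -0.0137  1.1919 -1.4557]
shift cm [-0.0757  0.2026  8.1189] turn [-0.0017 -0.0001  0.0083]
```

Emit:
carry_out --motion '[0,0.2,2,0,0,0.008,0,0,2,0,0,0,0,0,2,0,0,0,0,0,1.5,0,0,0,0,0,0.5,0,0,0,0,0,0,0,0,0]'

```text
clock: 4.6
tool_pos: [0.5049, -0.1811, 0.0691]
eef_rot: [0.964, -0.071, -0.256, -0.018]
contact_force: [-0.3, -0.0, 0.3]
opening: 0.996
```

Emit:
carry_out --motion '[0,0,0,0,0,0,0,0,0,0,0,0,0,0,0,0,0,0,0,0,0,0,0,0,0,0,0,0,0,0,0,0,0,0,0,0]' --hand 4 --grip_force 50

```text
clock: 5.35
tool_pos: [0.5051, -0.1805, 0.0687]
eef_rot: [0.964, -0.071, -0.256, -0.018]
contact_force: [0.5, 2.2, 3.6]
opening: 0.675
```

```bash
python3 - <<'E'
from h import *
delta([.503,-.178,.065],-8.2,-30)
E
```

```text
t 5.35 pos [ 0.5051 -0.1805  0.0687] F [0.4879 2.1789 3.6402] open 0.6746185592265717 q [ 0.2007  1.1048  0.0665  1.5586 -0.011   0.9965 -1.463 ]
shift cm [-0.0279 -0.2144  0.4476] turn [-0.001  -0.0042 -0.0037]
```

Emit:
carry_out --motion '[-0.5,0,-0.9,0,0,0,-1.5,0,-2.6,0,0,0,-1.8,0,-3.1,0,0,0,-1.8,0,-3.1,0,0,0,-1.8,0,-3.1,0,0,0,-1.8,0,-3.1,0,0,0,-1.8,0,-3.1,0,0,0,0,0,0,0,0,0]'

```text
clock: 6.35
tool_pos: [0.5045, -0.1812, 0.2902]
eef_rot: [0.964, -0.072, -0.254, -0.017]
contact_force: [0.2, 0.5, -3.8]
opening: 0.675
```

Emit:
carry_out --motion '[0,0,0,0,0.06,0,0,0,0,0,0.13,0,0,0,0,0,0.13,0,0,0,0,0,0.13,0,0,0,0,0,0.13,0,0,0,0,0,0.13,0,0,0,0,0,0.07,0,0,0,0,0,0,0]'

```text
clock: 7.35
tool_pos: [0.5011, -0.1801, 0.2865]
eef_rot: [0.989, -0.073, 0.126, 0.01]
contact_force: [0.2, 0.6, -2.6]
opening: 0.675
```

```bash
python3 - <<'E'
from h import *
delta([.503,-.178,.265],-9.5,60)
E
```

```text
t 7.35 pos [ 0.5011 -0.1801  0.2865] F [ 0.2154  0.636  -2.559 ] open 0.6754864136589979 q [ 0.2849  0.5287 -0.0172  2.0576 -0.0715  0.304  -1.3815]
shift cm [-0.3889 -0.2419  2.1192] turn [-0.0106  0.7933  0.0155]
```

```bash
cat > fk.py <<'E'
from h import *
from scipy.optimize import least_squares
import itertools
D=[([1.259,.690,-.195,1.566,.157,.903,-.215],[.212,-.588,.302],[.985,.172,0,0]),
([.2574,.8085,.0993,1.5695,.0296,1.2797,-1.3857],[.4718,-.2224,.263],[.964,-.069,-.258,-.018]),
([.1907,1.0443,.0698,1.4282,-.0137,1.1919,-1.4557],[.5441,-.182,.1349],[.964,-.065,-.258,-.02]),
([.2007,1.1048,.0665,1.5586,-.011,.9965,-1.463],[.5051,-.1805,.0687],[.964,-.071,-.256,-.018]),
([.2849,.5287,-.0172,2.0576,-.0715,.304,-1.3815],[.5011,-.1801,.2865],[.989,-.073,.126,.01])]
def fk(q,p,sg):
    r=R.identity();x=np.zeros(3)
    for i,(a,t) in enumerate(zip('zyzyzyz',[(0,0,0),(p[4],0,p[0]),None,(p[5],0,p[1]),None,(p[6],0,p[2]),None])):
        if t: x=x+r.apply(t)
        r=r*R.from_euler(a,sg[i]*q[i]+(p[7] if i==0 else p[8] if i==6 else p[9] if i==4 else 0))
    return x+r.apply([0,0,p[3]]),r
def res(p,sg):
    o=[]
    for q,x,r in D:
        a,b=fk(q,p,sg);o+=list(10*(a-x))+list((R.from_quat(r).inv()*b).as_rotvec())
    return o
if __name__=='__main__':
    out=[]
    for s in itertools.product([1,-1],repeat=4):
        sg=[s[0],1,s[1],1,s[2],1,s[3]]
        for y in (0,np.pi/2,np.pi,-np.pi/2):
            f=least_squares(res,[.3,.4,.4,.2,0,0,0,0,y,0],args=(sg,));out.append((f.cost,sg,f.x))
    out.sort(key=lambda a:a[0])
    for o in out[:4]:print(o)
E
python3 fk.py
```

```text
(np.float64(0.004247119401077871), [-1, 1, -1, 1, -1, 1, -1], array([ 0.344 ,  0.5484,  0.3417,  0.2499,  0.002 ,  0.0071, -0.0072,
       -0.0743,  1.5171, -0.0258]))
(np.float64(0.00424711940107816), [-1, 1, -1, 1, -1, 1, -1], array([ 0.344 ,  0.5484,  0.3417,  0.2499,  0.002 ,  0.0071, -0.0072,
       -0.0743,  1.5171, -0.0258]))
(np.float64(0.0042471194010915495), [-1, 1, -1, 1, -1, 1, -1], array([ 0.344 ,  0.5484,  0.3417,  0.2499,  0.002 ,  0.0071, -0.0072,
       -0.0743,  1.5171, -0.0258]))
(np.float64(0.004247119401093098), [-1, 1, -1, 1, -1, 1, -1], array([ 0.344 ,  0.5484,  0.3417,  0.2499,  0.002 ,  0.0071, -0.0072,
       -0.0743,  1.5171, -0.0258]))
```

```bash
cat > ik.py <<'E'
from fk import *
P=[.344,.5484,.3417,.2499,.002,.0071,-.0072,-.0743,1.5171,-.0258];SG=[-1,1,-1,1,-1,1,-1]
lo=np.array([-3.01,-.46,-1.47,.13,-1,.04,-2.66]);hi=np.array([3.01,2.08,1.51,2.56,4.14,2.09,2.66])
def tgt(yaw,tilt,G):
    t=R.from_euler('z',yaw,degrees=True)*R.from_euler('x',180,degrees=True)*R.from_euler('y',tilt,degrees=True)
    return np.array(G)-.045*t.apply([0,0,1]),t
def ik(yaw,tilt,G,seeds):
    x,t=tgt(yaw,tilt,G);best=None
    def f(q):
        a,b=fk(q,P,SG);return np.r_[10*(a-x),(t.inv()*b).as_rotvec(),.001*(q-(lo+hi)/2)]
    for s in seeds:
        r=least_squares(f,np.clip(s,lo+.01,hi-.01),bounds=(lo,hi))
        if best is None or r.cost<best.cost:best=r
    return best.cost,best.x
if __name__=='__main__':
    rng=np.random.default_rng(0);S=[rng.uniform(lo,hi) for _ in range(12)]
    cur=monitor.get_state()['q']
    for yaw,tilts in ((-9.5,(20,30,40,50,60,75,90)),(170.5,(30,45,60,75,90))):
        for tl in tilts:
            c,q=ik(yaw,tl,[.547,.2295,.2],S);c2,q2=ik(yaw,tl,[.547,.2295,.2],[cur]);print(yaw,tl,'any',round(c,5),q,'| local',round(c2,5),q2)
E
python3 ik.py
```

```text
-9.5 20 any 0.0 [-0.8204  0.6861  0.3882  1.9901 -0.1927  0.2207 -2.1072] | local 0.0 [-0.8204  0.6861  0.3882  1.9901 -0.1926  0.2207 -2.1072]
-9.5 30 any 0.0 [-0.3829  0.697  -0.3816  2.0872  1.6179  0.5793  2.4086] | local 0.0007 [-0.9463  0.7135  0.5014  2.08    0.3003  0.04   -2.66  ]
-9.5 40 any 0.0 [-0.8761  0.7195  0.2946  2.1809  2.2529  0.3779  1.6253] | local 0.01468 [-1.1305  0.7992  0.701   2.0862  0.1919  0.04   -2.66  ]
-9.5 50 any 0.0 [-0.7828  0.7769  0.0523  2.2685  2.2315  0.7817  1.5844] | local 0.0414 [-1.3087  0.9406  0.9     2.0906  0.0339  0.04   -2.66  ]
-9.5 60 any 0.0 [-0.8432  0.8801  0.061   2.33    2.2686  1.0547  1.4226] | local 0.06499 [-1.4777  1.1736  1.1069  2.0957 -1.      0.04   -1.8569]
-9.5 75 any 0.0 [-0.9584  1.0714  0.1483  2.3644  2.2284  1.378   1.1998] | local 0.08435 [-1.6353  1.5915  1.3272  2.0967 -1.      0.04   -2.2672]
-9.5 90 any 0.0 [-1.046   1.2683  0.2408  2.3222  2.0963  1.5975  1.0245] | local 0.05976 [-1.7088  2.0169  1.4936  2.0943 -1.      0.04   -2.66  ]
170.5 30 any 0.0 [ 0.0261  1.1173 -0.9498  1.2946  0.4289  1.4574  0.559 ] | local 0.0 [ 0.0261  1.1173 -0.9498  1.2946  0.4289  1.4574  0.559 ]
170.5 45 any 0.0 [-0.0006  1.244  -0.9534  1.0778  0.3082  1.7214  0.6219] | local 0.0 [-0.0006  1.244  -0.9534  1.0778  0.3082  1.7214  0.6219]
170.5 60 any 0.0 [-0.0368  1.3782 -0.9675  0.865   0.2006  1.9806  0.6255] | local 0.0 [-0.0368  1.3782 -0.9675  0.865   0.2006  1.9806  0.6255]
170.5 75 any 0.00415 [-0.0618  1.4409 -0.8372  0.7653 -0.0258  2.09    0.65  ] | local 0.00415 [-0.0618  1.4409 -0.8372  0.7653 -0.0258  2.09    0.6499]
170.5 90 any 0.02622 [ 0.0286  1.5994 -1.1447  0.7651 -0.0258  2.09    0.3733] | local 0.88469 [-0.939   1.9122  1.51    0.902   0.3165  2.09   -2.66  ]
```

My fitted arm model shows that pointing forward at 60° is out of the q6 range. Yaw 170.5° at the same tilt is reachable, and it gives the same footprint. So I'll move over the stand, spin half a turn, and then tilt up.

Emit:
carry_out --motion '[0,0,0,0,-0.12,0,0,0,0,0,-0.12,0,0,0,-2,0,0,0,0,0,-2,0,0,0,0,0,-2,0,0,0]'

```text
clock: 7.98
tool_pos: [0.5026, -0.18, 0.3478]
eef_rot: [0.997, -0.073, 0.008, 0.002]
contact_force: [0.2, 0.4, -3.3]
opening: 0.676
```

Emit:
carry_out --motion '[0.2,-3,0,0,0,0,0.3,-5,0,0,0,0,0.3,-5.5,0,0,0,0,0.3,-5.5,0,0,0,0,0.3,-5.5,0,0,0,0,0.3,-5.5,0,0,0,0,0.3,-5.5,0,0,0,0,0.3,-4,0,0,0,0]'

```text
clock: 8.98
tool_pos: [0.5828, 0.2108, 0.3468]
eef_rot: [0.997, -0.072, 0.009, 0.002]
contact_force: [0.1, -0.3, -3.2]
opening: 0.677
```

Emit:
carry_out --motion '[0,0,0,0,0,-0.1,0,0,0,0,0,-0.16,0,0,0,0,0,-0.16,0,0,0,0,0,-0.16,0,0,0,0,0,-0.16,0,0,0,0,0,-0.16,0,0,0,0,0,-0.16,0,0,0,0,0,-0.16]'

```text
clock: 9.98
tool_pos: [0.5831, 0.207, 0.3467]
eef_rot: [0.858, 0.513, 0.006, 0.007]
contact_force: [0.3, 0.3, -3.4]
opening: 0.68
```

```bash
python3 - <<'E'
from h import *
delta([.585,.223,.33],170.5,0)
E
```

```text
t 9.975 pos [0.5831 0.207  0.3467] F [ 0.3046  0.2895 -3.4329] open 0.6802617188974646 q [-0.2747  0.6328 -0.2614  1.5403  0.2013  0.9824 -1.0907]
shift cm [ 1.494  -0.613   1.6604] turn [ 0.0142  0.0156 -1.8975]
```

Emit:
carry_out --motion '[0,0,0,0,0,-0.16,0,0,0,0,0,-0.16,0,0,0,0,0,-0.16,0,0,0,0,0,-0.16,0,0,0,0,0,-0.16,0,0,0,0,0,-0.16,0,0,0,0,0,-0.16,0,0,0,0,0,-0.16]'

```text
clock: 10.98
tool_pos: [0.5832, 0.2067, 0.3466]
eef_rot: [0.382, 0.924, 0.0, 0.009]
contact_force: [-0.1, -0.5, -3.6]
opening: 0.675
```

Emit:
carry_out --motion '[0,0,0,0,0,-0.16,0,0,0,0,0,-0.16,0,0,0,0,0,-0.16,0,0,0,0,0,-0.13,0,0,0,0,0,0]'

```text
clock: 11.6
tool_pos: [0.5833, 0.2066, 0.3466]
eef_rot: [0.09, 0.996, -0.002, 0.009]
contact_force: [-0.4, 0.1, -3.5]
opening: 0.68
```

```bash
python3 - <<'E'
from h import *
delta([.585,.223,.30],170.5,60)
delta([.585,.223,.30],170.5,0)
E
```

```text
t 11.6 pos [0.5833 0.2066 0.3466] F [-0.4254  0.0807 -3.4994] open 0.6799854101849966 q [-0.0085  0.7187 -0.7768  1.5254  0.5571  1.1152  0.4822]
shift cm [0.2082 1.6548 4.6528] turn [ 0.0051  1.0649 -0.0152]
t 11.6 pos [0.5833 0.2066 0.3466] F [-0.4254  0.0807 -3.4994] open 0.6799854101849966 q [-0.0085  0.7187 -0.7768  1.5254  0.5571  1.1152  0.4822]
shift cm [0.2082 1.6548 4.6528] turn [-0.0031  0.0178 -0.015 ]
```

Emit:
carry_out --motion '[0,1.6,0,0,0.1,0,0,0,0,0,0.14,0,0,0,0,0,0.14,0,0,0,0,0,0.14,0,0,0,0,0,0.14,0,0,0,0,0,0.14,0,0,0,0,0,0.14,0,0,0,0,0,0.1,0]'

```text
clock: 12.6
tool_pos: [0.5868, 0.2229, 0.3457]
eef_rot: [0.081, 0.868, 0.042, -0.487]
contact_force: [-13.8, -33.4, 22.1]
opening: 0.678
```

```bash
python3 - <<'E'
from h import *
delta([.585,.223,.30],170.5,60)
s=monitor.get_state();r=R.from_quat(s['eef_rot']).as_matrix()
print(r)
G=s['tool_pos']+r[:,2]*.045;print('G',G)
ims=[]
for n in ['scene','top']:
    p=snapshot(n);w=cloud(p)
    m=np.linalg.norm(w-(G-[0,0,.02]),axis=-1)<.1
    for t in finder.masks_of(p,'cell')[:3]:print(n,t['p'],t['extent'],np.nanmedian(w[t['pixels']],0))
    ys,xs=np.where(m);y0,x0,y1,x1=ys.min()-20,xs.min()-20,ys.max()+50,xs.max()+20
    print(x0,y0);ims.append(cv2.resize(p['frame'][max(y0,0):y1,max(x0,0):x1],(400,500)))
cv2.imwrite('pics/d.png',np.hstack(ims)[...,::-1])
E
```

```text
t 12.6 pos [0.5868 0.2229 0.3457] F [-13.7878 -33.3547  22.1403] open 0.677511309732005 q [-0.0486  1.1771 -0.8244  0.7967 -0.013   2.0902  0.6285]
shift cm [-3.8065 -0.0029  2.5386] turn [ 0.0115  0.025  -0.0128]
[[-0.5121  0.1812 -0.8396]
 [ 0.0988  0.9834  0.152 ]
 [ 0.8532 -0.0051 -0.5215]]
G [0.549  0.2298 0.3222]
scene 0.61 [330.1, 135.1, 354.7, 180.9] [0.5491 0.235  0.3632]
scene 0.6 [174.1, 115.4, 210.3, 143.6] [ 0.3867 -0.3223  0.044 ]
291 113
top 0.95 [107.5, 157.2, 166.3, 197.5] [0.5364 0.2201 0.3632]
top 0.61 [357.1, 238.4, 405.2, 298.3] [ 0.3765 -0.3243  0.0476]
72 106
```

View pics/d.png

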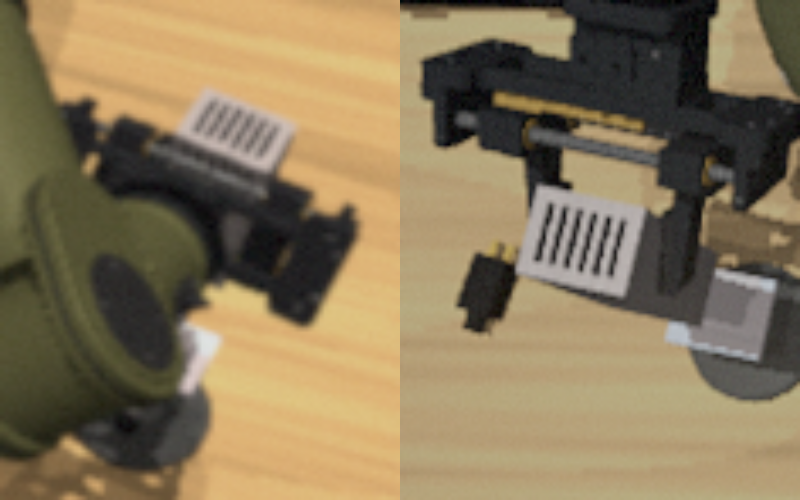

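The cassette is upright over the stand with its slots on top, at (580,240) in the right half. q6 sits at its limit here, so I'll drop straight down, where there is more room.

Emit:
carry_out --motion '[-1.7,0,1.05,0,0,0,-1.7,0,1.05,0,0,0,-1.7,0,1.05,0,0,0,0,0,0,0,0,0]'

```text
clock: 13.3
tool_pos: [0.5852, 0.2225, 0.2855]
eef_rot: [0.078, 0.869, 0.042, -0.488]
contact_force: [-0.5, 0.2, -3.1]
opening: 0.677
```

```bash
python3 - <<'E'
from h import *
delta([.585,.223,.30],170.5,60)
E
```

```text
t 13.3 pos [0.5852 0.2225 0.2855] F [-0.5467  0.2196 -3.0586] open 0.6767487316853313 q [-0.0405  1.2342 -0.8144  0.8483  0.035   2.0074  0.6781]
shift cm [ 1.25    0.0425 -0.7314] turn [ 0.0085  0.0245 -0.0093]
```

Emit:
carry_out --motion '[0,0,0,0.008,0.024,-0.009,0,0,0,0,0,0]'

```text
clock: 13.55
tool_pos: [0.5859, 0.2233, 0.2882]
eef_rot: [0.071, 0.864, 0.043, -0.497]
contact_force: [0.0, -1.6, -3.4]
opening: 0.674
```

```bash
cat > meas.py <<'E'
from h import *
delta([.585,.223,.30],170.5,60)
s=monitor.get_state();r=R.from_quat(s['eef_rot']).as_matrix()
G=s['tool_pos']+r[:,2]*.045;print('G',G)
def plane(q):
    for _ in range(4):
        c=np.median(q,0);n=np.linalg.svd(q-q.mean(0),full_matrices=False)[2][2]
        d=np.abs((q-q.mean(0))@n);q=q[d<max(2*np.median(d),.0015)]
    return n,q.mean(0),len(q)
a=np.radians(-9.5);U=np.array([np.cos(a),np.sin(a)]);V=np.array([-U[1],U[0]])
for n in ['top','scene']:
    p=snapshot(n);w=cloud(p);d=w-G
    m=(np.hypot(d[...,0],d[...,1])<.06)&(d[...,2]>.032)&(d[...,2]<.065)
    for t in finder.masks_of(p,'cell')[:1]: mm=m&t['pixels'];print('mask',t['p'],mm.sum(),m.sum())
    if mm.sum()>50:
        q=w[mm];nn,c,k=plane(q);print(n,'top normal',nn*np.sign(nn[2]),'c',c,k)
        q=q[np.abs((q-c)@nn)<.003]
        rc=cv2.minAreaRect((q[:,:2]*1000).astype(np.float32));print(rc)
    m=(np.hypot(d[...,0],d[...,1])<.06)&(d[...,2]<.03)&(d[...,2]>-.082)&(np.abs(d[...,:2]@V)<.027)
    f=d[...,:2]@U
    print(n,'side pts',np.sum(m&t['pixels']))
    if n=='top':save(p,'e_top.png')
E
cat > wr.py <<'E'
from meas import *
p=snapshot('wrist');w=cloud(p,s);d=w-G;save(p,'w%d.png'%int(s['clock']*10))
m=(d[...,2]<.045)&(d[...,2]>-.08)&(np.abs(d[...,:2]@V)<.026)&(np.abs(d[...,:2]@U-.023)<.015)
print('wrist face pts',m.sum())
if m.sum()>100:
    nn,c,k=plane(w[m]);nn*=np.sign(nn[:2]@U);print('face n',nn,'along U,V',nn[:2]@U,nn[:2]@V,'c rel G along U',(c-G)[:2]@U,k)
E
python3 wr.py
```

```text
t 13.55 pos [0.5859 0.2233 0.2882] F [ 0.0405 -1.563  -3.4046] open 0.6736826331065479 q [-0.0466  1.2434 -0.8164  0.8264  0.0251  2.0366  0.6828]
shift cm [ 1.06   -0.0436 -0.5253] turn [0.0027 0.0033 0.0025]
G [0.5475 0.2299 0.2656]
mask 0.73 770 1201
top top normal [-0.0037 -0.0028  1.    ] c [0.5403 0.2306 0.3095] 520
((540.4374389648438, 231.12481689453125), (61.68496322631836, 46.51570510864258), 81.1033706665039)
top side pts 90
mask 0.82 320 456
scene top normal [0.0133 0.0142 0.9998] c [0.5423 0.2318 0.3077] 190
((541.6795654296875, 232.15615844726562), (59.54996109008789, 48.54693603515625), 81.7099380493164)
scene side pts 37
wrist face pts 9790
face n [ 0.9861 -0.1659  0.0067] along U,V 0.9999773046833202 -0.0008653997056971008 c rel G along U 0.016009621531716915 7867
```

The cell is vertical to within 0.007 rad, and its yaw matches the plate. It needs to move +6 mm in x and −2 mm in y, and the gap to the plate is about 72 mm.

Emit:
carry_out --motion '[-0.31,-0.11,-0.54,0,0,0,-0.87,0,0.5,0,0,0,-0.87,0,0.5,0,0,0,-0.87,0,0.5,0,0,0,-0.87,0,0.5,0,0,0,-0.87,0,0.5,0,0,0,0,0,0,0,0,0]'

```text
clock: 14.68
tool_pos: [0.5917, 0.2208, 0.2367]
eef_rot: [0.072, 0.864, 0.042, -0.497]
contact_force: [0.4, 0.3, -3.6]
opening: 0.672
```

```bash
python3 wr.py; ls pics
```

```text
t 14.675 pos [0.5917 0.2208 0.2367] F [ 0.4369  0.2665 -3.6002] open 0.6722689928580278 q [-0.0509  1.3065 -0.797   0.8129  0.0634  2.0031  0.7268]
shift cm [ 5.8206  0.1136 -2.5734] turn [0.0017 0.002  0.0011]
G [0.5533 0.2273 0.2142]
mask 0.7 0 1027
top side pts 0
mask 0.74 293 435
scene top normal [0.0171 0.0101 0.9998] c [0.5478 0.229  0.2569] 174
((548.660888671875, 229.43069458007812), (58.167274475097656, 47.430572509765625), 82.08258819580078)
scene side pts 39
wrist face pts 9796
face n [ 0.9861 -0.1662  0.0052] along U,V 0.9999855666863802 -0.0011841783930628402 c rel G along U 0.01600360313274177 7863
a.png
b.png
c.png
d.png
e_top.png
w135.png
w146.png
```

```bash
python3 - <<'E'
from h import *
p=snapshot('top');w=cloud(p)
m=(np.abs(w[...,2]-.259)<.004)&(np.hypot(w[...,0]-.547,w[...,1]-.229)<.045)
n,l,st,c=cv2.connectedComponentsWithStats(m.astype(np.uint8));print(st[:,4])
q=w[l==1+np.argmax(st[1:,4])];print(np.median(q[:,2]),cv2.minAreaRect((q[:,:2]*1000).astype(np.float32)))
E
```

```text
[195972    636]
0.2595495511416681 ((546.8324584960938, 228.26710510253906), (60.396759033203125, 46.388275146484375), 80.40206146240234)
```

The cell is centred to within 1 mm, with about 22 mm of gap left. I'll go down slowly now.

Emit:
carry_out --motion '[-0.43,0,0.25,0,0,0,-0.43,0,0.25,0,0,0,-0.43,0,0.25,0,0,0,-0.26,0,0.15,0,0,0,-0.09,0,0.05,0,0,0,0,0,0,0,0,0]'

```text
clock: 15.72
tool_pos: [0.592, 0.2211, 0.2189]
eef_rot: [0.072, 0.864, 0.043, -0.497]
contact_force: [0.6, -0.1, -3.4]
opening: 0.672
```

Emit:
carry_out --motion '[-0.09,0,0.05,0,0,0,0,0,0,0,0,0]'

```text
clock: 15.98
tool_pos: [0.592, 0.2211, 0.2179]
eef_rot: [0.072, 0.864, 0.043, -0.497]
contact_force: [0.7, 0.0, -3.5]
opening: 0.675
```

Emit:
carry_out --motion '[-0.09,0,0.05,0,0,0,0,0,0,0,0,0]'

```text
clock: 16.23
tool_pos: [0.592, 0.221, 0.2167]
eef_rot: [0.072, 0.864, 0.043, -0.497]
contact_force: [0.3, -0.6, -3.3]
opening: 0.68
```

Emit:
carry_out --motion '[-0.09,0,0.05,0,0,0,0,0,0,0,0,0]'

```text
clock: 16.48
tool_pos: [0.5921, 0.2211, 0.2162]
eef_rot: [0.071, 0.864, 0.043, -0.497]
contact_force: [0.9, -0.0, -1.4]
opening: 0.675
```

Emit:
carry_out --motion '[-0.09,0,0.05,0,0,0,0,0,0,0,0,0]'

```text
clock: 16.73
tool_pos: [0.5921, 0.221, 0.2161]
eef_rot: [0.071, 0.864, 0.043, -0.497]
contact_force: [1.6, -1.1, 6.2]
opening: 0.677
```

Contact at about 9 N. Now I'll release: soften the grip first, then open.

Emit:
carry_out --motion '[0.04,0,-0.03,0,0,0,0,0,0,0,0,0,0,0,0,0,0,0]' --grip_force 5

```text
clock: 17.1
tool_pos: [0.5921, 0.2211, 0.216]
eef_rot: [0.071, 0.864, 0.043, -0.497]
contact_force: [2.4, -2.0, 6.6]
opening: 0.679
```

Emit:
carry_out --motion '[0,0,0,0,0,0,0,0,0,0,0,0,0,0,0,0,0,0,0,0,0,0,0,0,0,0,0,0,0,0]' --hand 8.6

```text
clock: 17.73
tool_pos: [0.5921, 0.2211, 0.2152]
eef_rot: [0.072, 0.864, 0.043, -0.497]
contact_force: [0.2, 0.0, 0.0]
opening: 0.975
```

```bash
python3 wr.py
```

```text
t 17.725 pos [0.5921 0.2211 0.2152] F [0.1652 0.0061 0.0477] open 0.9745423388080123 q [-0.0521  1.3313 -0.7921  0.8132  0.0792  1.9822  0.7426]
shift cm [ 7.6992  0.0968 -3.6294] turn [0.0024 0.0034 0.0018]
G [0.5538 0.2276 0.1926]
mask 0.74 624 877
top top normal [-0.0023 -0.0038  1.    ] c [0.5472 0.2282 0.2372] 399
((547.6328125, 228.44772338867188), (61.03888702392578, 46.100616455078125), 80.87737274169922)
top side pts 92
mask 0.7 311 407
scene top normal [0.0033 0.0081 1.    ] c [0.549 0.229 0.235] 169
((547.6611938476562, 229.38522338867188), (60.35098648071289, 49.58594512939453), 82.08248138427734)
scene side pts 44
wrist face pts 10057
face n [ 0.9862 -0.1656  0.    ] along U,V 0.9999998469804735 -0.0005531311824925889 c rel G along U 0.016560685428484455 7857
```

```bash
python3 - <<'E'
from ik import *
cur=monitor.get_state()['q']
for d in (0,.03,.06,.09,.12):
    g=np.array([.5538,.2276,.1926])+d*np.array([.854,-.143,.5]);h=np.array([.5538,.2276,.1926])+d*np.array([.986,-.165,0])
    for x in (g,h):
        c,q=ik(170.5,60,x,[cur]);print(d,round(c,5),q[[1,3,5]])
E
```

```text
0 0.0 [1.3956 0.8276 2.0004]
0 0.0 [1.3956 0.8276 2.0004]
0.03 5e-05 [1.3425 0.6756 2.09  ]
0.03 7e-05 [1.3651 0.6508 2.09  ]
0.06 0.00484 [1.3327 0.6031 2.09  ]
0.06 0.00534 [1.3782 0.553  2.09  ]
0.09 0.01786 [1.3264 0.5253 2.09  ]
0.09 0.01948 [1.395  0.4491 2.09  ]
0.12 0.03971 [1.3235 0.4419 2.09  ]
0.12 0.04357 [1.4157 0.3384 2.09  ]
```

The cell stands free and centred. The q6 limit is close, so I'll retreat along the tool axis while easing the tilt.

Emit:
carry_out --motion '[0,0,-0.8,0,0,0,0,0,-1.2,0,-0.04,0,0,0,-1.2,0,-0.06,0,0,0,-1.2,0,-0.06,0]' --hand 8.8

```text
clock: 18.48
tool_pos: [0.6295, 0.2148, 0.2398]
eef_rot: [0.075, 0.902, 0.037, -0.424]
contact_force: [0.3, 0.4, 0.4]
opening: 0.997
```

Emit:
carry_out --motion '[0,0,-1.2,0,-0.06,0,0,0,-1.2,0,-0.06,0,0,0,-1.5,0,-0.06,0,0,0,-1.5,0,-0.06,0,0,0,-1.5,0,-0.06,0,0,0,0,0,0,0]'

```text
clock: 19.23
tool_pos: [0.6757, 0.2071, 0.2911]
eef_rot: [0.079, 0.955, 0.026, -0.285]
contact_force: [-0.5, -0.1, 0.0]
opening: 1.0
```

```bash
python3 - <<'E'
from h import *
delta([.7,.2,.3],170.5,60)
p=snapshot('top');w=cloud(p)
m=(np.abs(w[...,2]-.237)<.004)&(np.hypot(w[...,0]-.547,w[...,1]-.229)<.045)
q=w[m];print(len(q),np.median(q[:,2]),cv2.minAreaRect((q[:,:2]*1000).astype(np.float32)))
for t in ['blank','tape','driver','spanner','screws','plug','bracket']:
    for x in finder.masks_of(p,t)[:1]:print(t,round(x['p'],2),np.nanmedian(w[x['pixels']],0))
cv2.imwrite('pics/f.png',np.hstack([cv2.resize(p['frame'][90:300,60:330],(0,0),fx=1.5,fy=1.5),cv2.resize(snapshot('scene')['frame'][80:290,260:400],(0,0),fx=1.5,fy=1.5)])[...,::-1])
E
```

```text
t 19.225 pos [0.6757 0.2071 0.2911] F [-0.4527 -0.1478  0.0205] open 0.9998367449198046 q [-0.086   1.1564 -0.7351  0.7081  0.2822  1.8714  0.83  ]
shift cm [-1.6111 -0.2918 -2.122 ] turn [0.0041 0.4673 0.0021]
597 0.23735599725306677 ((547.7423706054688, 228.64723205566406), (61.42051696777344, 46.248111724853516), 80.53246307373047)
blank 0.45 [0.7937 0.0191 0.0476]
driver 0.18 [ 0.7502 -0.2057  0.0081]
spanner 0.63 [ 0.7507 -0.2089  0.0081]
plug 0.53 [0.5744 0.4485 0.0255]
bracket 0.76 [ 0.5443 -0.4339  0.0061]
```

View pics/f.png

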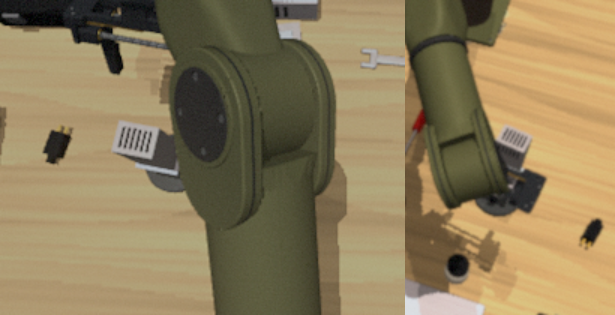

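```bash
python3 -c "
from plant import workorder; print(workorder.finish_job())"
```

```text
the job is handed in; nothing more can be done
None
```

The slotted cassette is standing upright on the stand's plate, slots up. The gripper has let go and backed off about 13 cm, and I handed the job in at about 19 s. No verdict was reported.

**How it went:** I gripped the cassette across its 60 mm width with the tool tilted back 30°. Over the stand I turned it half a turn, because pitching it up facing forward was out of the wrist joint's range. I then tilted it upright and lowered it in 1 mm steps, touching the plate with about 9 N.

**Last checks:**
- **Position:** in the final top view the cassette's top face is within about 1 mm of the plate centre, and its yaw is within about 0.2° of the plate's.
- **Upright:** just after release, the top camera put the tilt at about 0.004 rad and the wrist camera at about 0. The scene camera, which is less precise, read 0.009 rad. The limit is 0.05.
- **Robot clear:** the contact force read near zero after release and after backing off.

**Not fully confirmed:**
- **Bystanders:** the spanner, plug and bracket read within about 12 mm of where they started. The arm hid all or part of the tape, driver, jar and blank from above. The blank read about 35 mm off in x, with only part of it visible. The arm stayed well above all of them.
- **Joint limit:** at one hover point high over the stand, joint 6 read 2.0902 against its 2.09 limit, with a false-looking force reading of about 42 N. Both went away as soon as I lowered the tool.

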